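# Shut the tagged air valve under the sliding cover

## Robot

A 6-joint arm with a two-finger parallel gripper is mounted at the origin on the work surface. World frame = base frame: x ahead of the robot, y to its left, z up, the work surface at z = 0. Lengths are in mm, angles in rad, forces in N, time in s.
With the tool pointing down it reaches from about 350 to 775 mm from the base axis. Payload 5.5 kg.
Tool frame: the origin (TCP) lies between the finger pads; the fingertips stand 11 mm ahead of it and the grasp point (between the pads) lies 8 mm behind it; z points along the fingers, y is the direction in which the jaws open and shut (so a half turn about z gives the same grasp; the last joint's range is limited). The gripper opens to 85 mm and grips with 20 to 120 N. Pads are 22 mm wide; open, the fingers measure 114 mm over their backs; the gripper's body (76 mm by 85 mm) begins 54 mm behind the grasp point. The pads swing forward as they close: fully open they stand 13 mm farther back than shut.
Start: joints at [-1.396, 0.313, 0.046, 1.304, 0, 1.431], TCP at [178.031, -546.787, 242.323] pointing down, gripper open.
Joint ranges: [-2.76, 2.76], [-0.86, 1.69], [-1.03, 1.26], [-2.2, 2.34], [-1.47, 1.5], [-3.14, 3.14]. Speed limits (rad/s): [2.57, 2.57, 3.14, 3.14, 3.14, 3.14].

## Interface

Orientations are given as a 3x3 rotation matrix whose columns are the frame's x, y, z axes.
In Python, from rig import ctrl gives the robot as it stands.
- The arm moves only by the tool drive_tool, never from a script. Its arguments are lists of equal length, an entry for each row: "travel": the shift along the world's x, y, z in units of 200 mm (1.0 is 200 mm), a list of three; "rot": the turn, a rotation vector about the world's x, y, z in units of 180 degrees (1.0 is 180 degrees), a list of three; "claw": the opening, from 0 (shut) to 1 (fully open). In form: {"travel": [[tx, ty, tz], ...], "rot": [[wx, wy, wz], ...], "claw": [claw, ...]}. A call has 1 to 20 rows; each row is the pose to reach, as a shift and turn from the pose commanded when the call began, turning the shorter way round; what a row does not reach only later rows make up. A row lasts 1/12 s, in which the tool goes at most 41.7 mm and 7.16 degrees, less where a joint would pass 70% of its speed; a pose out of reach is approached as far as the arm can. A call with a number of a shift or a turn outside -1 to 1 is refused whole. A call with a gripper value outside its range is refused whole. The fingers move at their own pace and stop on an object; the grip force is fixed at half the most. Time passes only in rows, so rows that repeat a pose let the fingers close. It gives the time, the measured TCP pose, the force and the opening at its end, in the units of the state.
- ctrl.get_state(): the state, without advancing time (a new reading comes with each control period).
- ctrl.read_camera(name): name is "scene" or "top" or "wrist"; returns a dict with "img" (480x640x3 uint8, blue, green, red), "range_z" (480x640 float32, mm along the optical axis (not along the pixel's ray), 0 where there is no reading), "K" (3x3 intrinsics, pixels), "R" (3x3) and "t" (3): a world point X has camera coordinates R X + t. Camera axes: x right, y down, z forward; pixel columns grow to the right and rows downward; lengths in mm; the calibration is good to about 2 mm. A picture is of the moment at which its call begins.
- ctrl.job_done(): hands the job in, once; it reports no verdict.
The state is a dict: "t": time; "q": joint angles; "qvel": joint speeds; "joint_torque": joint torques, N m; "tcp_pos": TCP position; "ee_rot": TCP orientation; "ft_force": force on the tool from outside, world axes, zero at the start; "torque": the same for the moment, N m; "gripper_width": opening from 0.0 (shut) to 1.0 (fully open).
Only numpy, scipy, OpenCV 4.12 (cv2) and the standard library are available. Lean on these libraries where they do the work, as an engineer would, in place of code of your own. Each camera call takes 0.05 s, during which the arm holds its last target.

## Task

Slide the sheet-metal cover of the grey valve box all the way aside onto its deck, then push the handle with the round disc on its end fully shut. Push only: do not lift the cover off the box, leave the cover open, leave the plain straight-bar valve as it is, and do not disturb the cup, the bushing or the screwdriver on the bench.

Things in the scene. Friction and masses are not known exactly. Their poses are not given: they have to be found in the camera images.
- box: Fixed grey valve box, 320 (x) x 360 (y) mm; origin: centre of underside, z up. -y half: open well, inside x -140..140, y -165..-15 mm, floor 6 mm up, hidden by the cover at first. +y half: deck onto which the cover slides in box +y. Cover runners along y, tops 75 mm up; 6 mm higher lips guide it at both sides, stops at both ends. Pipe stubs, 75 mm long, leave the -y side.
- cover: Loose aluminium sheet, 300 (x) x 160 (y) x 4 mm, about 0.5 kg, flat in the box's runners, axes as the box's; origin: centre of underside. Slides with a few N of friction. Origin starts at box y about -90..-70 mm, reaches +82 at the end stop. On it a thumb stop, 100 mm wide: upright face to -y at own y = +25 mm, 22 mm high above the sheet, sloping down behind to y = +67.
- thumb_stop (a point): On the cover: centre of the upright face of the thumb stop, 11 mm above the sheet's upper side; push here towards box +y. Axes as the cover's.
- marked_handle (a joint): Angle (rad) of the valve handle with the disc: 0 = open, handle points along box +y; grows anticlockwise seen from above to 1.571 = shut, at its stop, handle points along box -x. Starts between 0 and 0.3. Dry friction 0.15 N m (about 3 N at the disc); stays where it is left.
- marked_pivot (a point): On the turning axis of the disc-ended handle, at the handle's mid-height, 54 mm above the bench; fixed, axes as the box's. It lies at box x = +55 or -55 mm, y = -130 mm, the plain handle being at the other of the two places.
- marked_end (a point): Centre of the disc (30 mm diameter) at the end of the marked handle, 60 mm from the pivot; moves with the handle. The steel handle is a bar 14 mm wide, 12 mm thick (48 to 60 mm above the bench), the disc equally thick; it ends 75 mm from the pivot.
- plain_pivot (a point): On the turning axis of the other valve's handle, 54 mm above the bench; fixed.
- plain_end (a point): On the plain handle, 60 mm from its pivot, at mid-height: a straight steel bar 14 mm wide, 12 mm thick, ending square 75 mm from the pivot, pointing roughly along box +y; it must stay so.
- cup: White cup standing on the bench beyond the box's +y side, 80 mm across, 95 mm high; origin at the centre of its underside. Leave alone.
- bushing: Short steel tube standing on the bench beyond the box's +y side, 52 mm outside diameter, 40 mm high; origin at the centre of its underside. Leave alone.
- screwdriver: Screwdriver with a black handle lying on the bench beyond the box's -y side; its handle points along its own -x. Leave alone.

How it is judged:
By the outcome, as a careful person would: the job done as asked, in the order asked, and still so for the second after the job is handed in, with the robot touching nothing.
It also fails if it takes over 45 s, if anything falls off the work surface, if the arm or the gripper's body presses on something with over 40 N, if the wrist force passes 120 N, or if a joint passes its speed limit or range.

## Working session

There is one attempt and no reset: what is moved stays moved. The work goes in short steps, Python scripts to look and compute and a tool call to move; the robot and the scene stay as the last step left them, time stands still between calls to the robot, and variables do not carry over. Pictures are saved under pics/ and viewed, and the job is handed in when it is done.

Besides the shell and the picture viewer there is one more tool, called after "Emit:" as name(argument=value, ...) on one line, values as JSON. drive_tool: Moves the arm, as the interface text tells. Shifts and turns lie within -1 to 1; 1 stands for 200 mm of shift or 180 degrees of turn. Its arguments: {"type":"object","properties":{"travel":{"type":"array","items":{"type":"array","items":{"type":"number","minimum":-1,"maximum":1}}},"rot":{"type":"array","items":{"type":"array","items":{"type":"number","minimum":-1,"maximum":1}}},"claw":{"type":"array","items":{"type":"number"}}},"required":["travel","rot","claw"]}

```bash
ls; mkdir -p pics
python3 - <<'E'
from rig import ctrl
import cv2,numpy as np
for n in ("scene","top"):
    c=ctrl.read_camera(n); cv2.imwrite(f"pics/{n}0.png",c["img"]); np.savez(f"{n}0.npz",**c)
    print(n,c["K"].tolist(),(-c["R"].T@c["t"]).round(),c["R"].round(3).tolist())
s=ctrl.get_state();print(s["t"],s["tcp_pos"],s["ee_rot"],s["gripper_width"])
E
```

```text
pics
scene [[507.30436219476303, 0.0, 327.2302628183407], [0.0, 507.30436219476303, 234.53206643020678], [0.0, 0.0, 1.0]] [1084.  490.  838.] [[-0.689, 0.725, 0.015], [0.531, 0.518, -0.671], [-0.494, -0.454, -0.742]]
top [[524.5498884978298, 0.0, 325.14443186811496], [0.0, 524.5498884978298, 244.70351251901027], [0.0, 0.0, 1.0]] [ 475.   38. 1202.] [[0.023, -0.999, 0.029], [-0.996, -0.025, -0.081], [0.082, -0.027, -0.996]]
0.1 [ 177.95078142 -546.30664209  241.5013428 ] [[ 9.50852188e-01  3.09645013e-01 -2.85377500e-04]
 [ 3.09645062e-01 -9.50850857e-01  1.60727774e-03]
 [ 2.26334097e-04 -1.61664929e-03 -9.99998668e-01]] 0.9971650866640029
```

View pics/top0.png

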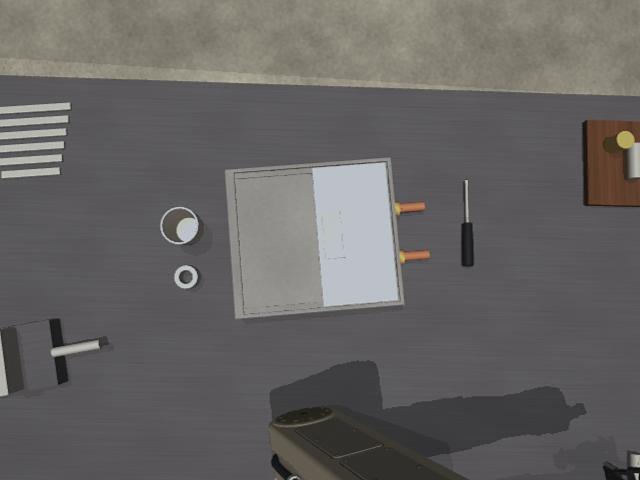

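View pics/scene0.png

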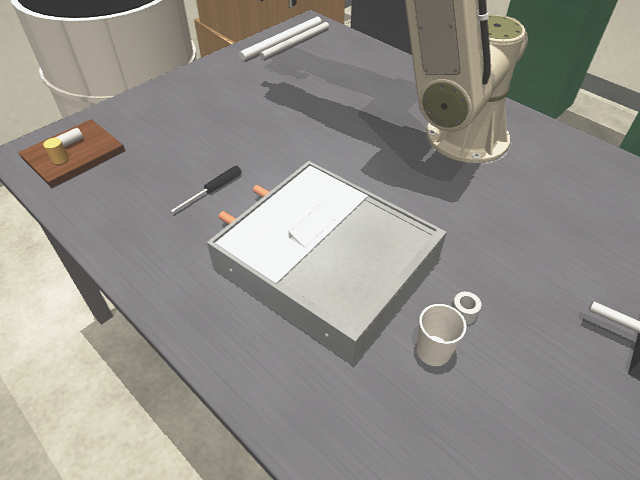

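The top view shows the box with corners near (226,170), (390,158), (403,305), (236,318). The white cover is at the right, and box +y points image-left, roughly world +y. The thumb stop is around (333,235). Next I'll fit the box and cover poses.

```bash
cat > h.py <<'E'
import numpy as np,cv2
def load(n): return dict(np.load(n))
def cloud(c):
    K,R,t=c["K"],c["R"],c["t"]; z=c["range_z"].astype(float)
    v,u=np.mgrid[0:480,0:640]
    P=np.stack([(u-K[0,2])/K[0,0]*z,(v-K[1,2])/K[1,1]*z,z],-1)
    W=(P-t)@R
    W[z<=0]=np.nan
    return W
def onplane(c,uv,h):
    K,R,t=c["K"],c["R"],c["t"]; C=-R.T@t
    uv=np.atleast_2d(uv).astype(float)
    d=np.c_[(uv-K[:2,2])/[K[0,0],K[1,1]],np.ones(len(uv))]@R
    return C+d*((h-C[2])/d[:,2])[:,None]
E
python3 - <<'E'
from h import *
c=load("top0.npz"); W=cloud(c)
roi=np.zeros((480,640),bool); roi[140:335,215:412]=1
Z=W[...,2]
print("bench z",np.nanmedian(Z[60:140,250:400][30:]))
def rect(m,name):
    p=W[m][:,:2].astype(np.float32); r=cv2.minAreaRect(p); print(name,m.sum(),r, np.nanmedian(Z[m])); print(cv2.boxPoints(r).round(1).tolist())
m=roi&(Z>45)&(Z<120)
m=cv2.morphologyEx(m.astype(np.uint8),cv2.MORPH_OPEN,np.ones((3,3)))>0
rect(m,"box")
g=c["img"].astype(int)
mc=roi&(g.min(2)>165)
mc=cv2.morphologyEx(mc.astype(np.uint8),cv2.MORPH_OPEN,np.ones((5,5)))>0
P=onplane(c,np.argwhere(mc)[:,::-1],79)[:,:2].astype(np.float32)
r=cv2.minAreaRect(P);print("cover plane",r,cv2.boxPoints(r).round(1).tolist(),np.nanmedian(Z[mc]))
# hand corners at z=81
print(onplane(c,[(226,170),(390,158),(403,305),(236,318)],81).round(1).tolist())
mt=roi&(Z>89)
print("thumb",mt.sum()); rect(mt,"thumb")
# silhouettes
h,_=np.histogram(Z[roi],bins=np.arange(-5,115,5)); print(list(zip(range(-5,110,5),h)))
im=cv2.resize(c["img"][145:330,215:435],None,fx=3.5,fy=3.2,interpolation=cv2.INTER_CUBIC);cv2.imwrite("pics/topzoom.png",im)
E
```

```text
bench z 0.687575926395714
box 24798 ((585.267578125, 31.701629638671875), (321.0290222167969, 360.56201171875), 6.03598690032959) 76.9345656533572
[[406.70001220703125, 194.10000610351562], [444.6000061035156, -164.5], [763.7999877929688, -130.6999969482422], [725.9000244140625, 227.89999389648438]]
cover plane ((593.6709594726562, -54.95507049560547), (299.7112121582031, 160.10804748535156), 6.200534343719482) [[436.0, 8.399999618530273], [453.29998779296875, -150.6999969482422], [751.2999877929688, -118.4000015258789], [734.0, 40.79999923706055]] 79.43133492269276
[[723.5, 225.1, 81.0], [760.5, -129.7, 81.0], [442.3, -161.6, 81.0], [407.3, 192.1, 81.0]]
thumb 604
thumb 604 ((589.3832397460938, -11.225738525390625), (99.78121948242188, 38.78834915161133), 5.76894474029541) 96.03595639813967
[[537.7999877929688, 3.0999999046325684], [541.7000122070312, -35.5], [641.0, -25.5], [637.0999755859375, 13.100000381469727]]
[(-5, np.int64(5872)), (0, np.int64(6789)), (5, np.int64(273)), (10, np.int64(0)), (15, np.int64(0)), (20, np.int64(4)), (25, np.int64(24)), (30, np.int64(99)), (35, np.int64(125)), (40, np.int64(39)), (45, np.int64(0)), (50, np.int64(0)), (55, np.int64(0)), (60, np.int64(0)), (65, np.int64(741)), (70, np.int64(8343)), (75, np.int64(9450)), (80, np.int64(5379)), (85, np.int64(355)), (90, np.int64(209)), (95, np.int64(229)), (100, np.int64(115)), (105, np.int64(2))]
```

View pics/topzoom.png

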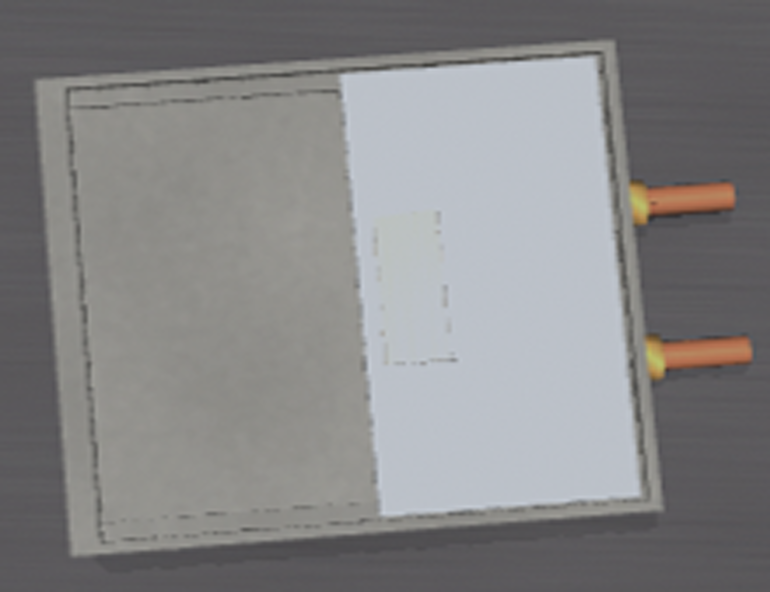

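Emit:
drive_tool(travel=[[1, 1, 0], [1, 1, 0], [1, 1, 0], [1, 1, 0], [1, 1, 0], [1, 1, 0], [1, 1, 0], [1, 1, 0]], rot=[[0, 0, -0.0663], [0, 0, -0.0663], [0, 0, -0.0663], [0, 0, -0.0663], [0, 0, -0.0663], [0, 0, -0.0663], [0, 0, -0.0663], [0, 0, -0.0663]], claw=[0, 0, 0, 0, 0, 0, 0, 0])

```text
t: 0.77
tcp_pos: [381.1, -342.1, 242.1]
ee_rot: [[0.994, 0.113, 0.001], [0.113, -0.994, 0.002], [0.001, -0.002, -1.0]]
ft_force: [-0.2, 0.0, -0.9]
gripper_width: -0.003
```

Emit:
drive_tool(travel=[[1, 1, 0], [1, 1, 0], [1, 1, 0], [1, 1, 0], [1, 1, 0], [1, 1, 0], [1, 1, 0], [1, 1, 0], [1, 1, 0], [1, 1, 0]], rot=[[0, 0, 0], [0, 0, 0], [0, 0, 0], [0, 0, 0], [0, 0, 0], [0, 0, 0], [0, 0, 0], [0, 0, 0], [0, 0, 0], [0, 0, 0]], claw=[0, 0, 0, 0, 0, 0, 0, 0, 0, 0])

```text
t: 1.6
tcp_pos: [577.5, -147.0, 241.7]
ee_rot: [[0.994, 0.107, -0.002], [0.107, -0.994, -0.0], [-0.002, -0.0, -1.0]]
ft_force: [-0.2, -0.8, -0.8]
gripper_width: -0.001
```

Emit:
drive_tool(travel=[[0.08, 0.42, 0], [0.08, 0.42, 0], [0.08, 0.42, -0.2], [0.08, 0.42, -0.4], [0.08, 0.42, -0.55], [0.08, 0.42, -0.6], [0.08, 0.42, -0.6]], rot=[[0, 0, 0], [0, 0, 0], [0, 0, 0], [0, 0, 0], [0, 0, 0], [0, 0, 0], [0, 0, 0]], claw=[0, 0, 0, 0, 0, 0, 0])

```text
t: 2.18
tcp_pos: [591.0, -63.7, 119.5]
ee_rot: [[0.995, 0.104, -0.006], [0.104, -0.995, 0.001], [-0.006, -0.002, -1.0]]
ft_force: [0.0, 1.0, 0.6]
gripper_width: 0.0
```

Run:
```python
from rig import ctrl
from h import *
for n in ("scene","top","wrist"):
    c=ctrl.read_camera(n); cv2.imwrite(f"pics/{n}1.png",c["img"]); np.savez(f"{n}1.npz",**c)
a=cv2.imread("pics/scene1.png")[150:370,180:470];cv2.imwrite("pics/scene1z.png",cv2.resize(a,None,fx=2.7,fy=2.7))
s=ctrl.get_state();print(s["t"],s["tcp_pos"])
```

```text
2.3333 [595.19224015 -64.13168892 124.5956368 ]
```

View pics/wrist1.png

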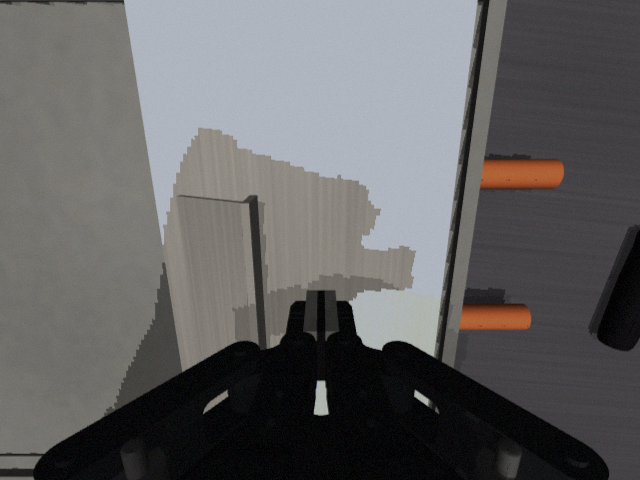

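View pics/scene1z.png

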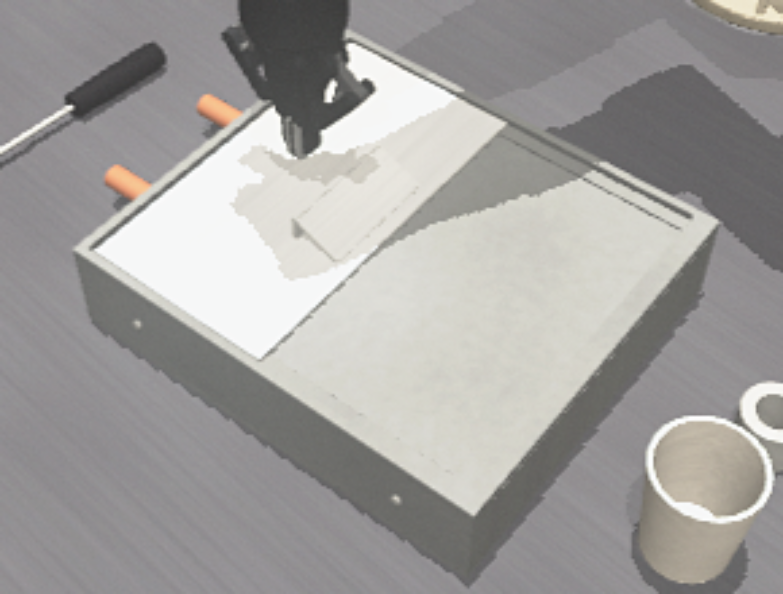

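Emit:
drive_tool(travel=[[0, 0, -0.06], [0, 0, -0.125], [0, 0, -0.125], [-0.004, 0.035, -0.125], [-0.008, 0.07, -0.125], [-0.012, 0.11, -0.125], [-0.016, 0.15, -0.125], [-0.02, 0.19, -0.125], [-0.025, 0.23, -0.125], [-0.029, 0.27, -0.125], [-0.033, 0.31, -0.125], [-0.037, 0.35, -0.125], [-0.042, 0.39, -0.125], [-0.046, 0.43, -0.125], [-0.05, 0.47, -0.125], [-0.055, 0.51, -0.125], [-0.055, 0.51, -0.125]], rot=[[0, 0, 0], [0, 0, 0], [0, 0, 0], [0, 0, 0], [0, 0, 0], [0, 0, 0], [0, 0, 0], [0, 0, 0], [0, 0, 0], [0, 0, 0], [0, 0, 0], [0, 0, 0], [0, 0, 0], [0, 0, 0], [0, 0, 0], [0, 0, 0], [0, 0, 0]], claw=[0, 0, 0, 0, 0, 0, 0, 0, 0, 0, 0, 0, 0, 0, 0, 0, 0])

```text
t: 3.75
tcp_pos: [583.9, 40.5, 98.8]
ee_rot: [[0.994, 0.108, 0.003], [0.108, -0.994, -0.001], [0.003, 0.001, -1.0]]
ft_force: [0.1, -0.2, -0.1]
gripper_width: 0.002
```

Run:
```python
from rig import ctrl
from h import *
for n in ("scene",):
    c=ctrl.read_camera(n); cv2.imwrite(f"pics/{n}2.png",c["img"]); np.savez(f"{n}2.npz",**c)
a=cv2.imread("pics/scene2.png")[150:370,180:470];cv2.imwrite("pics/scene2z.png",cv2.resize(a,None,fx=2.7,fy=2.7))
s=ctrl.get_state();print(s["t"],s["tcp_pos"],s["ft_force"])
```

```text
3.8 [583.50123783  40.46765966  98.36780172] [-0.12857939  0.04519264 -0.39426283]
```

View pics/scene2z.png

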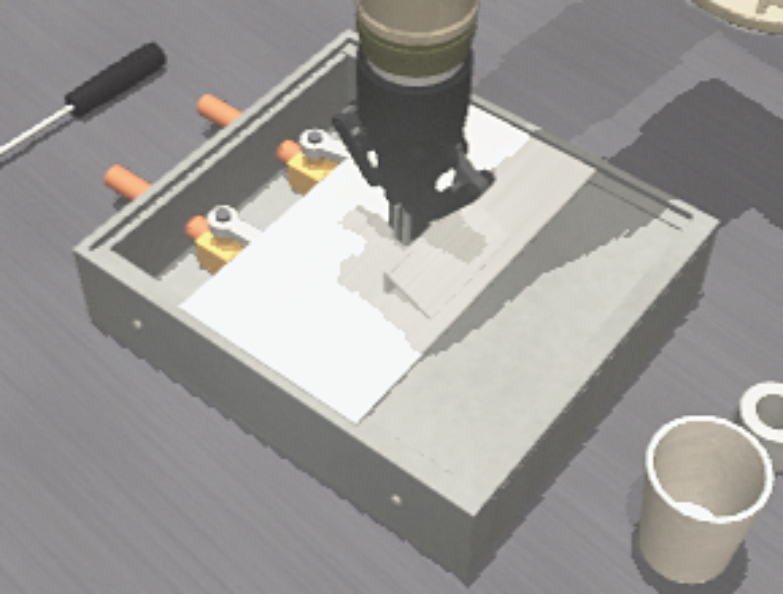

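Emit:
drive_tool(travel=[[-0.004, 0.04, 0], [-0.008, 0.08, 0], [-0.013, 0.12, 0], [-0.017, 0.16, 0], [-0.021, 0.2, 0], [-0.026, 0.24, 0], [-0.03, 0.28, 0], [-0.034, 0.32, 0], [-0.038, 0.36, 0], [-0.04, 0.38, 0], [-0.041, 0.39, 0]], rot=[[0, 0, 0], [0, 0, 0], [0, 0, 0], [0, 0, 0], [0, 0, 0], [0, 0, 0], [0, 0, 0], [0, 0, 0], [0, 0, 0], [0, 0, 0], [0, 0, 0]], claw=[0, 0, 0, 0, 0, 0, 0, 0, 0, 0, 0])

```text
t: 4.72
tcp_pos: [575.4, 116.7, 98.1]
ee_rot: [[0.994, 0.106, 0.002], [0.106, -0.994, -0.002], [0.001, 0.003, -1.0]]
ft_force: [0.8, -6.8, 4.5]
gripper_width: -0.001
```

Run:
```python
from rig import ctrl
from h import *
for n in ("scene","wrist"):
    c=ctrl.read_camera(n); cv2.imwrite(f"pics/{n}3.png",c["img"]); np.savez(f"{n}3.npz",**c)
a=cv2.imread("pics/scene3.png")[150:370,180:470];cv2.imwrite("pics/scene3z.png",cv2.resize(a,None,fx=2.7,fy=2.7))
s=ctrl.get_state();print(s["t"],s["tcp_pos"],s["ft_force"])
```

```text
4.8167 [575.34197463 116.86652156  98.12294489] [ 0.59439879 -4.33530632  3.65632764]
```

View pics/scene3z.png

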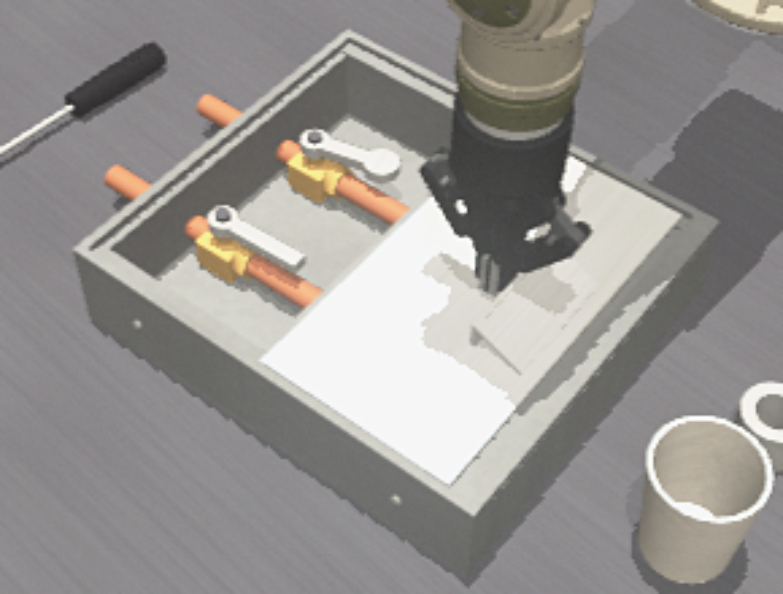

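View pics/wrist3.png

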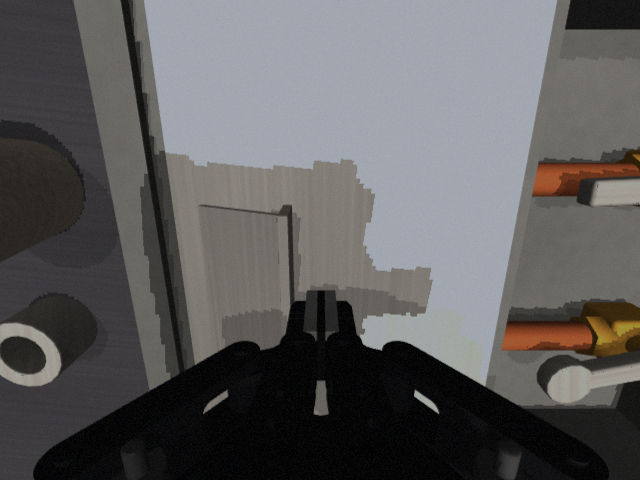

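Scene and wrist views show the cover flat and nearly home, with a thin gap left to the +y stop. The disc handle is the one near the robot (box x = -55), at about (350,150) in the zoomed scene; the plain bar is at (255,240). I'll push the last few millimetres in small steps.

Emit:
drive_tool(travel=[[-0.001, 0.01, 0], [-0.002, 0.02, 0], [-0.003, 0.03, 0], [-0.003, 0.03, 0]], rot=[[0, 0, 0], [0, 0, 0], [0, 0, 0], [0, 0, 0]], claw=[0, 0, 0, 0])

```text
t: 5.15
tcp_pos: [574.9, 122.4, 98.1]
ee_rot: [[0.994, 0.106, 0.002], [0.106, -0.994, -0.002], [0.001, 0.002, -1.0]]
ft_force: [0.9, -5.1, 4.2]
gripper_width: -0.0
```

```bash
cat > cov.py <<'E'
import sys
from rig import ctrl
from h import *
k=sys.argv[1]
c=ctrl.read_camera("scene"); np.savez(f"scene{k}.npz",**c)
a=c["img"][150:370,180:470];cv2.imwrite(f"pics/scene{k}z.png",cv2.resize(a,None,fx=2.7,fy=2.7))
s=ctrl.get_state();print(s["t"],s["tcp_pos"],s["ft_force"])
E
python3 cov.py 4
python3 - <<'E'
from h import *
c=load("scene4.npz")
th=np.radians(6.1);R=np.array([[np.cos(th),-np.sin(th)],[np.sin(th),np.cos(th)]])
m=np.zeros((480,640),np.uint8); m[150:350,210:450]=1
m=(m>0)&(c["img"].min(2)>215)
m=cv2.morphologyEx(m.astype(np.uint8),cv2.MORPH_OPEN,np.ones((3,3)))>0
P=onplane(c,np.argwhere(m)[:,::-1],79)[:,:2]
B=(P-[585.3,31.7])@R
print(B.min(0),B.max(0),np.percentile(B,[1,99],axis=0))
E
```

```text
5.2 [574.86570209 122.38305285  98.11202621] [ 1.14892588 -5.66027127  4.8725346 ]
[-151.69661365 -109.85511671] [148.22376982 299.03775363] [[-68.13791276 -96.68192309]
 [146.99928978 280.92750434]]
```

View pics/scene4z.png

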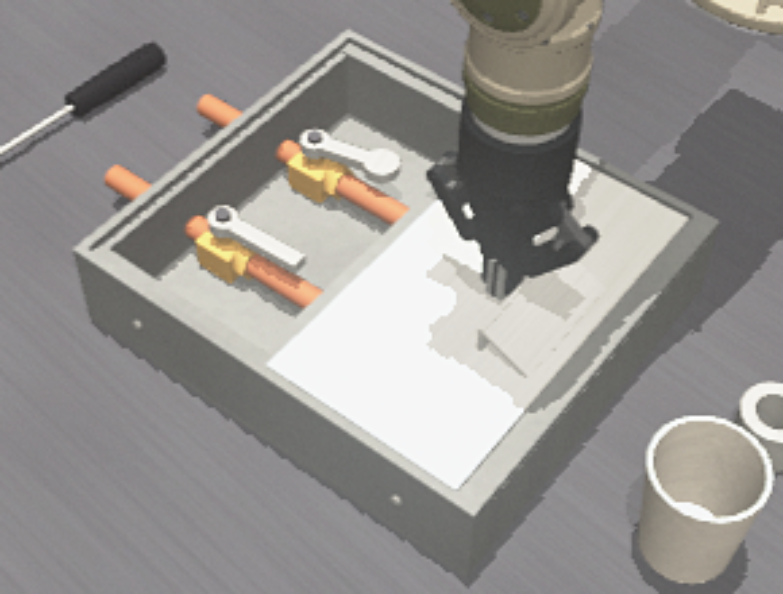

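Cover is still sliding with about 5 N; a small gap remains by the stop (about (690,215) to (460,488)).

Emit:
drive_tool(travel=[[-0.001, 0.01, 0], [-0.002, 0.02, 0], [-0.002, 0.02, 0]], rot=[[0, 0, 0], [0, 0, 0], [0, 0, 0]], claw=[0, 0, 0])

```text
t: 5.45
tcp_pos: [574.6, 125.1, 98.1]
ee_rot: [[0.994, 0.105, 0.002], [0.105, -0.994, -0.005], [0.001, 0.005, -1.0]]
ft_force: [0.6, -10.2, 4.7]
gripper_width: -0.001
```

Emit:
drive_tool(travel=[[0, 0.005, 0], [-0.001, 0.01, 0], [-0.001, 0.01, 0]], rot=[[0, 0, 0], [0, 0, 0], [0, 0, 0]], claw=[0, 0, 0])

```text
t: 5.7
tcp_pos: [574.5, 125.3, 98.2]
ee_rot: [[0.995, 0.103, 0.002], [0.103, -0.995, -0.008], [0.001, 0.008, -1.0]]
ft_force: [1.0, -15.8, 5.2]
gripper_width: -0.003
```

```bash
python3 cov.py 5
```

```text
5.75 [574.56437512 125.26415563  98.17848658] [  1.71919802 -16.02791621   5.85852716]
```

View pics/scene5z.png

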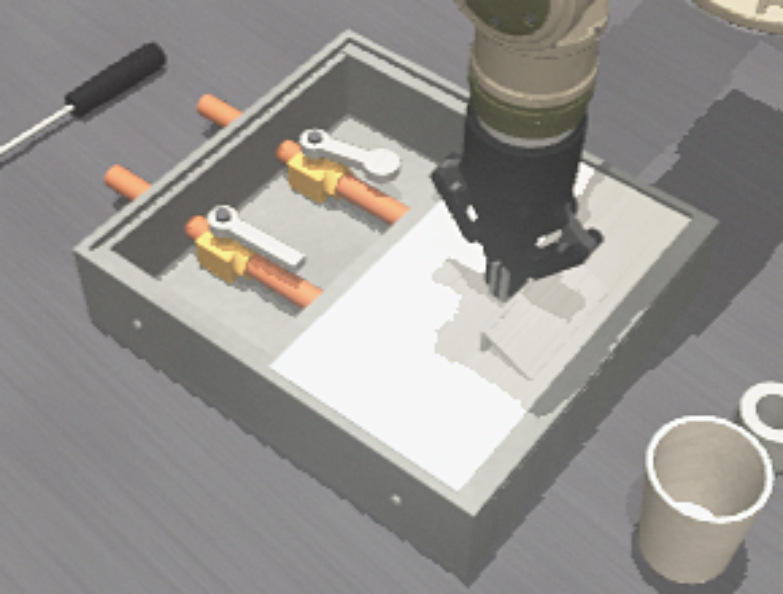

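The cover has hit the end stop: motion ended at y = 125.2 while force climbed to 16 N. Backing off and measuring the handles.

Emit:
drive_tool(travel=[[0.003, -0.03, 0], [0.008, -0.08, 0], [0.013, -0.13, 0], [0.013, -0.13, 0.15], [0.013, -0.13, 0.35], [0.013, -0.13, 0.5], [0.06, -0.3, 0.5], [0.06, -0.3, 0.5]], rot=[[0, 0, 0], [0, 0, 0], [0, 0, 0], [0, 0, 0], [0, 0, 0], [0, 0, 0], [0, 0, 0], [0, 0, 0]], claw=[0, 0, 0, 0, 0, 0, 0, 0])

```text
t: 6.42
tcp_pos: [588.4, 65.7, 199.7]
ee_rot: [[0.995, 0.104, 0.006], [0.104, -0.995, -0.002], [0.006, 0.002, -1.0]]
ft_force: [1.1, -0.2, -0.3]
gripper_width: 0.003
```

Run:
```python
from rig import ctrl
from h import *
for n in ("scene","top","wrist"):
    c=ctrl.read_camera(n); cv2.imwrite(f"pics/{n}6.png",c["img"]); np.savez(f"{n}6.npz",**c)
a=cv2.imread("pics/top6.png")[140:330,220:440];cv2.imwrite("pics/top6z.png",cv2.resize(a,None,fx=3.5,fy=3.1,interpolation=cv2.INTER_CUBIC))
s=ctrl.get_state();print(s["t"],s["tcp_pos"],s["ft_force"])
```

```text
6.5667 [585.05478591  68.81249974 196.55925545] [ 0.53218714  0.35175625 -0.35318216]
```

View pics/top6z.png

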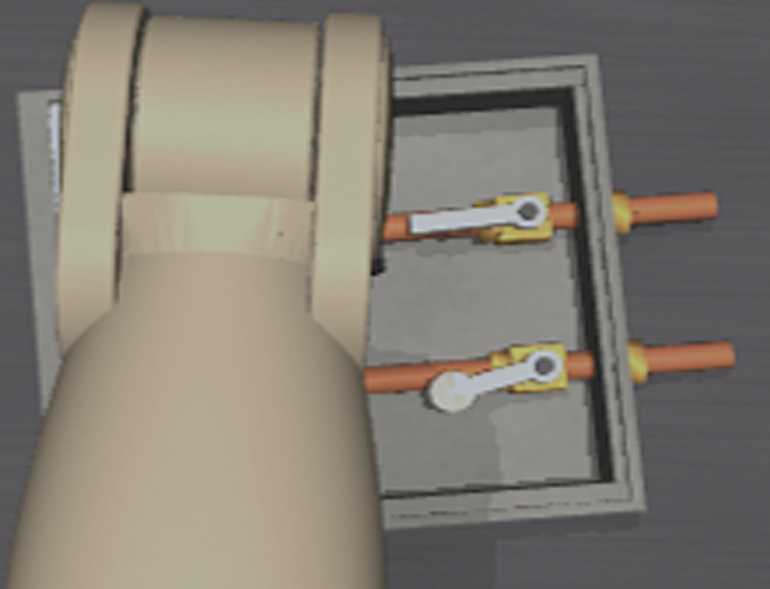

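View pics/wrist6.png

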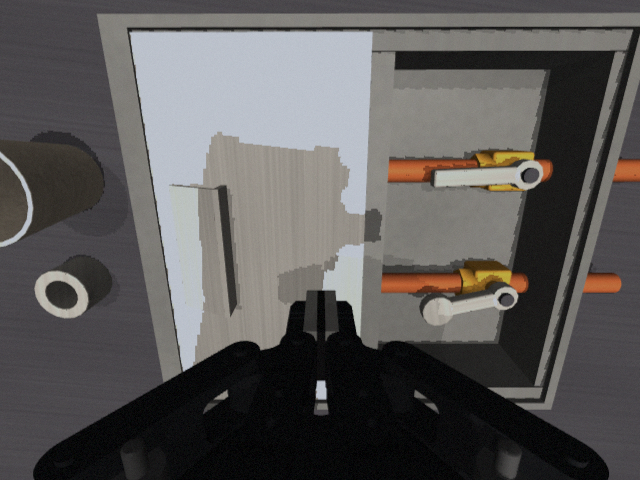

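View pics/scene6.png

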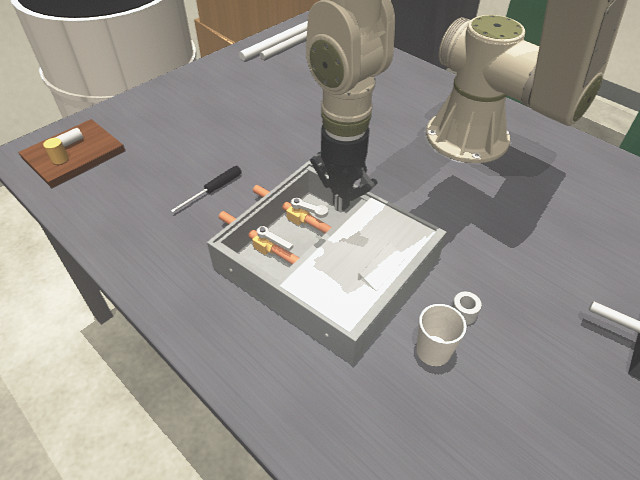

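Cover sits flush with the +y stop in the wrist view. In the top zoom, the disc is at (452,391) and its pivot at (544,365), with the plain pivot at (529,211).

Run:
```python
from h import *
th=np.radians(6.1);R=np.array([[np.cos(th),-np.sin(th)],[np.sin(th),np.cos(th)]])
c=load("top6.npz")
z=np.array([(452,391),(544,365),(529,211),(413,224)])/[3.5,3.1]+[220,140]
P=onplane(c,z,60)[:,:2]; B=(P-[585.3,31.7])@R
print("top world",P.round(1).tolist(),"box",B.round(1).tolist())
d=B[0]-B[1];print("angle",np.arctan2(-d[0],d[1]),np.hypot(*d))
d=B[3]-B[2];print("plain angle",np.arctan2(-d[0],d[1]))
c=load("wrist6.npz")
P=onplane(c,[(434,310),(506,299),(530,175)],60)[:,:2]; B=(P-[585.3,31.7])@R
print("wrist world",P.round(1).tolist(),"box",B.round(1).tolist())
d=B[0]-B[1];print("angle",np.arctan2(-d[0],d[1]),np.hypot(*d))
# target plan in world
p=np.array([-55,-130.])
for name,b in dict(pivot=(-55,-130)).items(): print(name,np.array(b)@R.T+[585.3,31.7])
```

```text
top world [[523.4, -46.5], [543.1, -103.7], [652.4, -92.6], [641.1, -19.7]] box [[-69.9, -71.2], [-56.4, -130.1], [53.5, -130.7], [50.0, -57.1]]
angle 0.22530041301064777 60.51039104644771
plain angle 0.04707704106226308
wrist world [[525.0, -41.2], [542.7, -103.4], [652.5, -92.1]] box [[-67.7, -66.1], [-56.7, -129.9], [53.6, -130.2]]
angle 0.17087945807561356 64.71242984642788
pivot [ 544.42574235 -103.40845666]
```

Emit:
drive_tool(travel=[[-0.04, -0.18, 0], [-0.08, -0.36, 0], [-0.11, -0.54, 0], [-0.11, -0.54, 0], [-0.11, -0.54, -0.15], [-0.11, -0.54, -0.3], [-0.11, -0.54, -0.45], [-0.11, -0.54, -0.5], [-0.11, -0.54, -0.5]], rot=[[0, 0, 0], [0, 0, 0], [0, 0, 0], [0, 0, 0], [0, 0, 0], [0, 0, 0], [0, 0, 0], [0, 0, 0], [0, 0, 0]], claw=[0, 0, 0, 0, 0, 0, 0, 0, 0])

```text
t: 7.32
tcp_pos: [560.4, -37.4, 93.7]
ee_rot: [[0.994, 0.107, -0.008], [0.107, -0.994, 0.002], [-0.008, -0.003, -1.0]]
ft_force: [0.2, 0.6, -0.0]
gripper_width: 0.001
```

```bash
python3 - <<'E'
from rig import ctrl
from h import *
for n in ("wrist",):
    c=ctrl.read_camera(n); cv2.imwrite(f"pics/{n}7.png",c["img"]); np.savez(f"{n}7.npz",**c)
E
python3 cov.py 7
```

```text
7.4167 [563.59414821 -38.17972439  97.58185041] [ 0.80392342 -0.92457565  1.19092865]
```

View pics/wrist7.png

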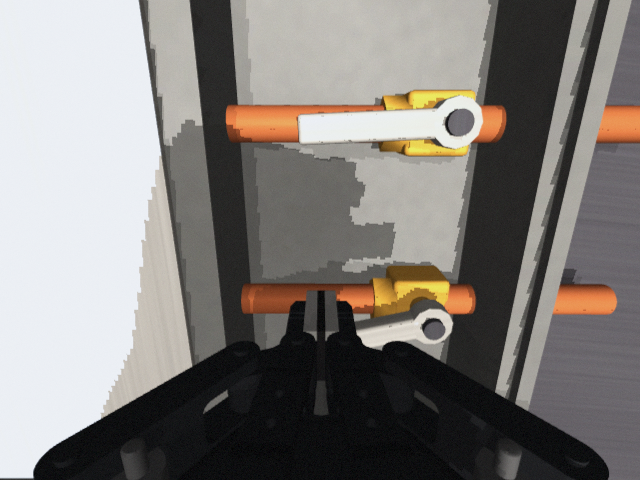

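View pics/scene7z.png

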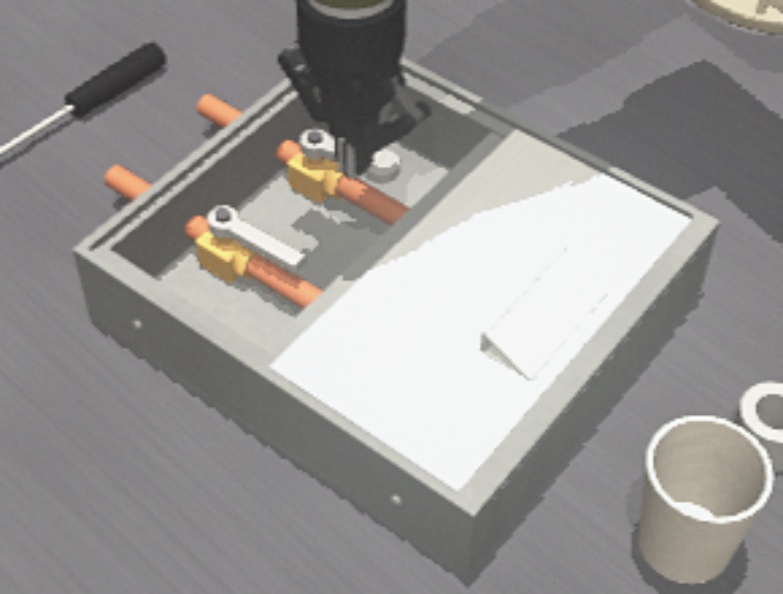

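Scene view: fingers at (350,165) hang on the +x side of the disc at (385,160), over the pipe and clear of it. The cover stays flush at the stop. Computing the arc.

Run:
```python
import numpy as np
th=np.radians(6.1);R=np.array([[np.cos(th),-np.sin(th)],[np.sin(th),np.cos(th)]])
piv=np.array([543.4,-103.5]); cmd=np.array([563.6,-38.8])
for t in np.linspace(0.15,1.6,18):
    h=np.array([-np.sin(t),np.cos(t)]); n=np.array([np.cos(t),np.sin(t)])
    tcp=piv+R@(52*h+12.7*n+[11,13])
    print(round(t,2),((tcp-cmd)/200).round(3), tcp.round(1))
```

```text
0.15 [-0.058  0.015] [552.1 -35.9]
0.24 [-0.081  0.013] [547.5 -36.2]
0.32 [-0.103  0.01 ] [543.  -36.8]
0.41 [-0.125  0.005] [538.5 -37.9]
0.49 [-0.147 -0.002] [534.2 -39.3]
0.58 [-0.168 -0.011] [530.  -41.1]
0.66 [-0.188 -0.022] [526.  -43.2]
0.75 [-0.207 -0.034] [522.1 -45.7]
0.83 [-0.225 -0.048] [518.5 -48.4]
0.92 [-0.242 -0.064] [515.1 -51.5]
1.0 [-0.258 -0.08 ] [512.  -54.9]
1.09 [-0.272 -0.098] [509.3 -58.5]
1.17 [-0.284 -0.118] [506.8 -62.3]
1.26 [-0.295 -0.138] [504.6 -66.4]
1.34 [-0.304 -0.159] [502.9 -70.6]
1.43 [-0.311 -0.18 ] [501.4 -74.9]
1.51 [-0.316 -0.203] [500.4 -79.3]
1.6 [-0.319 -0.225] [499.7 -83.9]
```

Emit:
drive_tool(travel=[[0, 0, -0.08], [0, 0, -0.16], [0, 0, -0.185], [0, 0, -0.185], [-0.03, 0.01, -0.185], [-0.06, 0.015, -0.185], [-0.08, 0.013, -0.185], [-0.103, 0.01, -0.185], [-0.125, 0.005, -0.185], [-0.147, -0.002, -0.185], [-0.168, -0.011, -0.185], [-0.188, -0.022, -0.185], [-0.188, -0.022, -0.185]], rot=[[0, 0, 0], [0, 0, 0], [0, 0, 0], [0, 0, 0], [0, 0, 0], [0, 0, 0], [0, 0, 0], [0, 0, 0], [0, 0, 0], [0, 0, 0], [0, 0, 0], [0, 0, 0], [0, 0, 0]], claw=[0, 0, 0, 0, 0, 0, 0, 0, 0, 0, 0, 0, 0])

```text
t: 8.5
tcp_pos: [525.1, -43.6, 60.4]
ee_rot: [[0.994, 0.106, -0.001], [0.106, -0.994, -0.001], [-0.001, 0.0, -1.0]]
ft_force: [1.4, 0.8, 1.0]
gripper_width: 0.004
```

```bash
python3 cov.py 8
```

```text
8.55 [525.27279594 -43.7168264   60.31765446] [0.76471945 0.57460582 0.41655264]
```

View pics/scene8z.png

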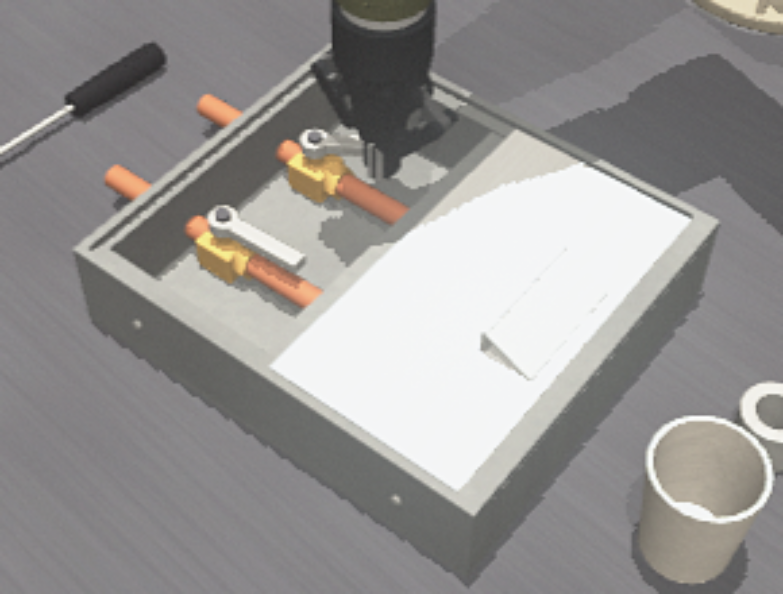

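The disc handle has turned towards box -x (now pointing to about (370,145)) and the plain bar hasn't moved. Continuing.

Emit:
drive_tool(travel=[[-0.019, -0.012, 0], [-0.037, -0.026, 0], [-0.054, -0.042, 0], [-0.07, -0.058, 0], [-0.084, -0.076, 0], [-0.096, -0.096, 0], [-0.107, -0.116, 0], [-0.116, -0.137, 0], [-0.123, -0.158, 0], [-0.128, -0.18, 0], [-0.13, -0.19, 0], [-0.13, -0.195, 0], [-0.13, -0.195, 0]], rot=[[0, 0, 0], [0, 0, 0], [0, 0, 0], [0, 0, 0], [0, 0, 0], [0, 0, 0], [0, 0, 0], [0, 0, 0], [0, 0, 0], [0, 0, 0], [0, 0, 0], [0, 0, 0], [0, 0, 0]], claw=[0, 0, 0, 0, 0, 0, 0, 0, 0, 0, 0, 0, 0])

```text
t: 9.63
tcp_pos: [500.1, -82.8, 60.3]
ee_rot: [[0.994, 0.106, -0.0], [0.106, -0.994, -0.001], [-0.0, 0.001, -1.0]]
ft_force: [-0.2, 2.3, -0.1]
gripper_width: 0.005
```

```bash
python3 cov.py 9
python3 - <<'E'
from rig import ctrl
from h import *
c=ctrl.read_camera("top")
a=c["img"][140:330,220:440];cv2.imwrite("pics/top9z.png",cv2.resize(a,None,fx=3.5,fy=3.1,interpolation=cv2.INTER_CUBIC))
E
```

```text
9.6833 [500.13624113 -82.68689964  60.38497814] [1.166557   1.01574275 0.34529896]
```

View pics/scene9z.png

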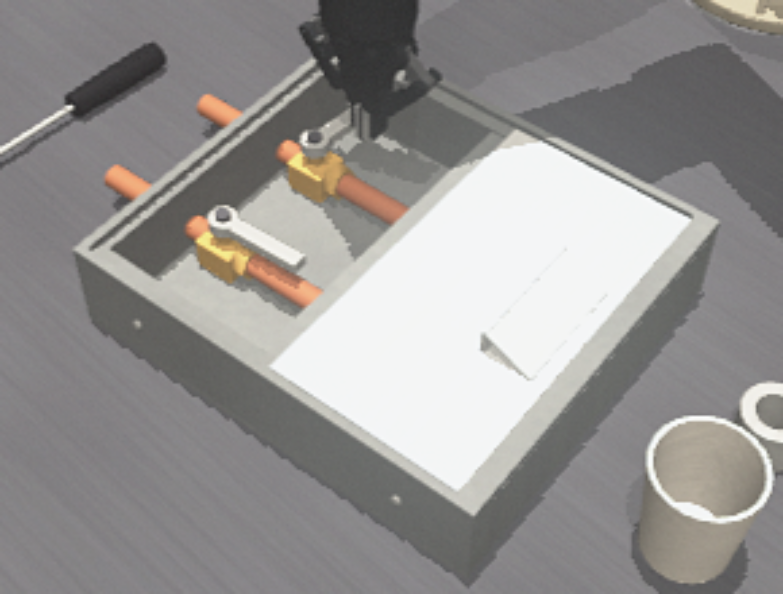

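View pics/top9z.png

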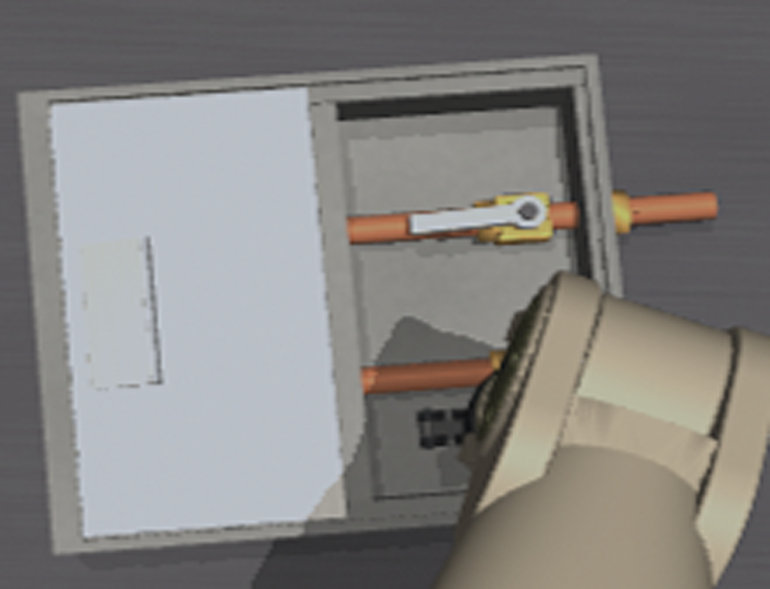

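Handle is nearly along box -x, and force is still friction-sized. Small steps to the stop.

Emit:
drive_tool(travel=[[0, -0.006, 0], [0.001, -0.012, 0], [0.001, -0.012, 0]], rot=[[0, 0, 0], [0, 0, 0], [0, 0, 0]], claw=[0, 0, 0])

```text
t: 9.98
tcp_pos: [500.0, -84.5, 60.3]
ee_rot: [[0.994, 0.106, -0.001], [0.106, -0.994, 0.0], [-0.001, -0.0, -1.0]]
ft_force: [0.4, 3.2, 1.8]
gripper_width: 0.003
```

Emit:
drive_tool(travel=[[0, -0.006, 0], [0.001, -0.012, 0], [0.001, -0.012, 0]], rot=[[0, 0, 0], [0, 0, 0], [0, 0, 0]], claw=[0, 0, 0])

```text
t: 10.23
tcp_pos: [499.9, -86.9, 60.2]
ee_rot: [[0.994, 0.106, -0.001], [0.106, -0.994, 0.0], [-0.001, -0.0, -1.0]]
ft_force: [-1.5, 3.4, 1.1]
gripper_width: -0.0
```

Emit:
drive_tool(travel=[[0, -0.006, 0], [0.001, -0.012, 0], [0.001, -0.012, 0]], rot=[[0, 0, 0], [0, 0, 0], [0, 0, 0]], claw=[0, 0, 0])

```text
t: 10.48
tcp_pos: [499.8, -88.1, 60.1]
ee_rot: [[0.994, 0.107, -0.001], [0.107, -0.994, 0.003], [-0.001, -0.003, -1.0]]
ft_force: [-2.2, 8.8, 4.0]
gripper_width: -0.001
```

```bash
python3 cov.py 10
python3 - <<'E'
from rig import ctrl
from h import *
c=ctrl.read_camera("wrist");cv2.imwrite("pics/wrist10.png",c["img"])
E
```

```text
10.5333 [499.79909288 -88.1079784   60.10593993] [-1.82764163  7.79540145  3.42722284]
```

View pics/scene10z.png

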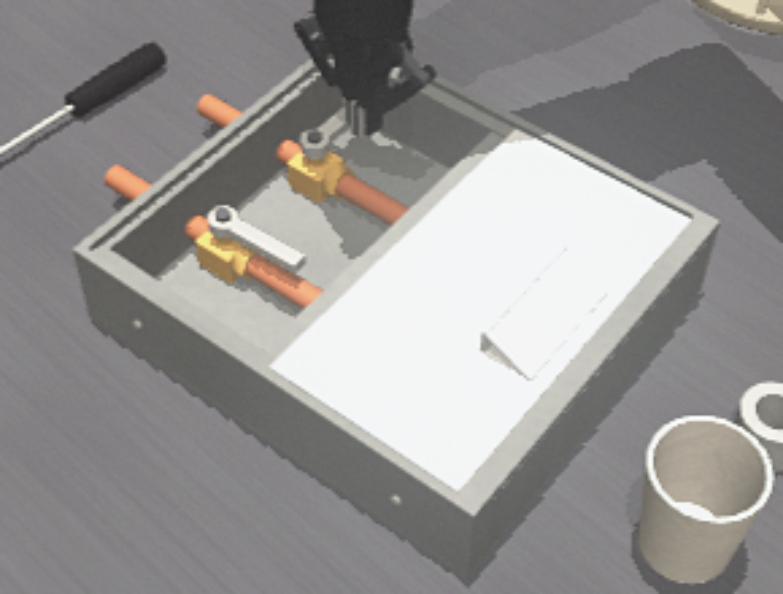

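View pics/wrist10.png

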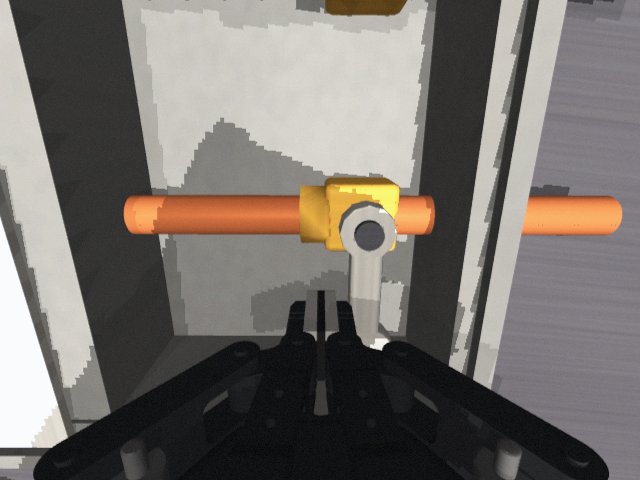

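Wrist view: the handle (from (368,235) to (370,335)) stands square to the pipe. One more press will confirm the stop.

Emit:
drive_tool(travel=[[0, -0.005, 0], [0.001, -0.01, 0], [0.001, -0.01, 0], [0.001, -0.01, 0]], rot=[[0, 0, 0], [0, 0, 0], [0, 0, 0], [0, 0, 0]], claw=[0, 0, 0, 0])

```text
t: 10.92
tcp_pos: [499.8, -88.4, 60.1]
ee_rot: [[0.994, 0.108, -0.001], [0.108, -0.994, 0.006], [-0.001, -0.006, -1.0]]
ft_force: [-2.2, 13.8, 4.4]
gripper_width: -0.002
```

Emit:
drive_tool(travel=[[0, -0.005, 0], [0.001, -0.01, 0], [0.001, -0.01, 0]], rot=[[0, 0, 0], [0, 0, 0], [0, 0, 0]], claw=[0, 0, 0])

```text
t: 11.17
tcp_pos: [499.7, -88.7, 60.0]
ee_rot: [[0.994, 0.109, -0.002], [0.109, -0.994, 0.01], [-0.0, -0.01, -1.0]]
ft_force: [-1.9, 19.1, 7.6]
gripper_width: -0.005
```

Firm stop (19 N, no motion). Retract and check.

Emit:
drive_tool(travel=[[-0.002, 0.03, 0], [-0.008, 0.08, 0], [-0.013, 0.14, 0], [-0.013, 0.14, 0], [-0.013, 0.14, 0.15], [-0.013, 0.14, 0.35], [-0.013, 0.14, 0.55], [-0.013, 0.14, 0.75], [-0.013, 0.34, 0.8], [-0.013, 0.54, 0.8], [-0.013, 0.74, 0.8], [-0.013, 0.9, 0.8], [-0.013, 0.9, 0.8], [-0.013, 0.9, 0.8]], rot=[[0, 0, 0], [0, 0, 0], [0, 0, 0], [0, 0, 0], [0, 0, 0], [0, 0, 0], [0, 0, 0], [0, 0, 0], [0, 0, 0], [0, 0, 0], [0, 0, 0], [0, 0, 0], [0, 0, 0], [0, 0, 0]], claw=[0, 0, 0, 0, 0, 0, 0, 0, 0, 0, 0, 0, 0, 0])

```text
t: 12.33
tcp_pos: [498.5, 88.0, 220.4]
ee_rot: [[0.994, 0.11, 0.001], [0.11, -0.994, -0.001], [0.001, 0.001, -1.0]]
ft_force: [0.6, -0.3, -0.4]
gripper_width: 0.0
```

```bash
python3 cov.py 11
python3 - <<'E'
from rig import ctrl
from h import *
c=ctrl.read_camera("top");np.savez("top11.npz",**c)
cv2.imwrite("pics/top11.png",c["img"])
a=c["img"][140:330,220:440];cv2.imwrite("pics/top11z.png",cv2.resize(a,None,fx=3.5,fy=3.1,interpolation=cv2.INTER_CUBIC))
E
```

```text
12.3833 [498.5381804   86.8813156  220.34334392] [ 0.42682844 -0.40190702  0.17364705]
```

View pics/top11z.png

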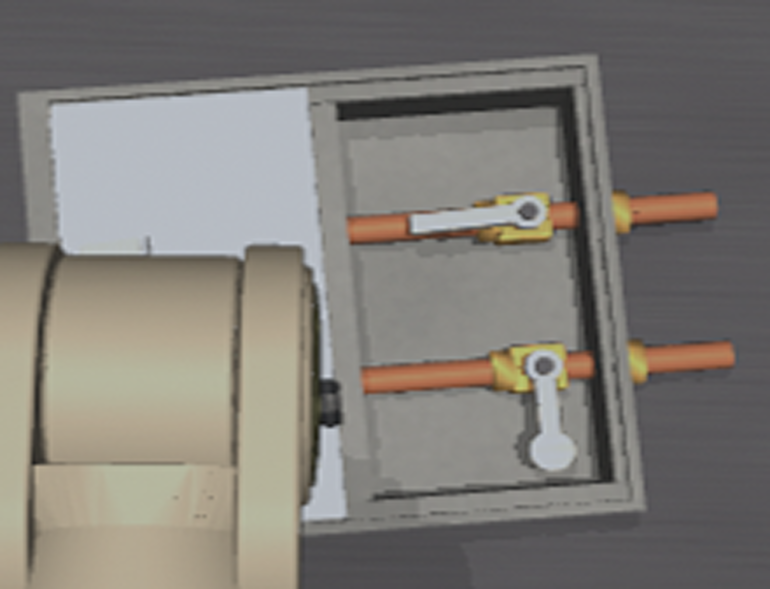

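View pics/scene11z.png

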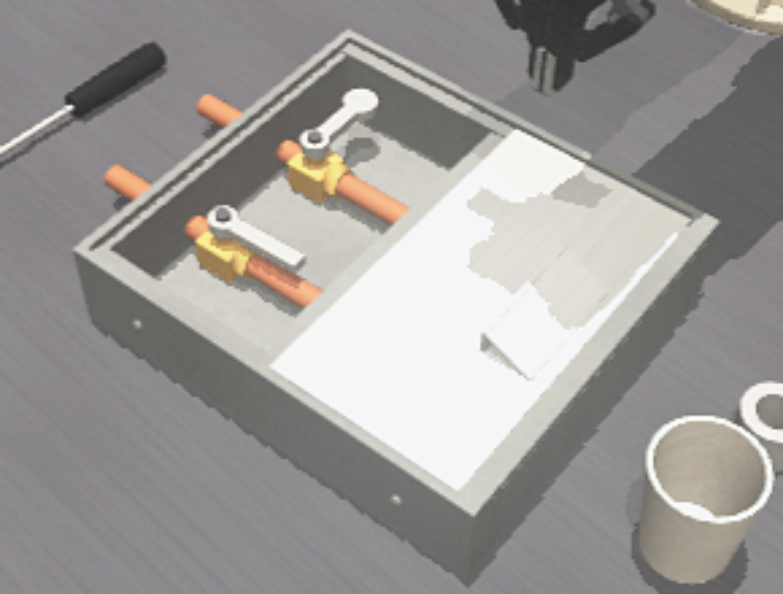

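View pics/top11.png

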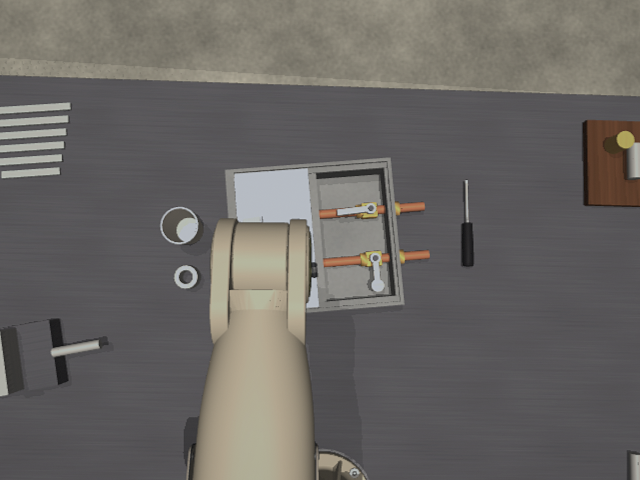

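The disc handle now runs from (544,365) to (552,452) in the zoom, which is along box -x. The cover is flush with the stop, and the cup, bushing and screwdriver are where they were. One numeric check, then hand in.

Run:
```python
from rig import ctrl
from h import *
th=np.radians(6.1);R=np.array([[np.cos(th),-np.sin(th)],[np.sin(th),np.cos(th)]])
c=load("top11.npz")
z=np.array([(552,452),(543.5,365),(529,211),(413,224)])/[3.5,3.1]+[220,140]
B=(onplane(c,z,60)[:,:2]-[585.3,31.7])@R; print(B.round(1).tolist())
d=B[0]-B[1];print("marked",np.arctan2(-d[0],d[1]))
d=B[3]-B[2];print("plain",np.arctan2(-d[0],d[1]))
e=np.array([(306,90),(343,516)])/[3.5,3.1]+[220,140]
print("cover -y edge box",((onplane(c,e,79)[:,:2]-[585.3,31.7])@R).round(1).tolist())
a=load("top0.npz")["img"].astype(int);b=c["img"].astype(int)
for n,(y0,y1,x0,x1) in dict(cup=(200,250,155,205),bush=(262,292,170,203),scr=(175,270,455,480)).items(): print(n,abs(a-b)[y0:y1,x0:x1].mean())
a=load("top6.npz")["img"].astype(int);print("plain diff",abs(a-b)[195:222,332:382].mean())
print(ctrl.job_done())
```

```text
[[-117.7, -129.5], [-56.4, -129.8], [53.5, -130.7], [50.0, -57.1]]
marked 1.5657529329748057
plain 0.04707704106226308
cover -y edge box [[147.0, 2.3], [-150.5, 4.0]]
cup 3.1338666666666666
bush 3.203367003367003
scr 2.376701754385965
plain diff 0.7022222222222222
the job is handed in; nothing more can be done
None
```

I slid the cover fully onto the deck, then pushed the disc handle to its shut stop. I retracted the arm clear and handed the job in at about 12.4 s, and no verdict was reported.

**Cover:** I pushed it by the thumb stop until it met the end stop, where it stopped moving and the force rose to about 16 N. Its near edge measured at box y of about 2 to 4 mm, against 2 mm expected at the stop. That is within the calibration error, and the cover stayed flat and open.

**Disc handle:** It turned until it stopped, with the force rising to about 19 N. Measured from the top camera, its angle is 1.566 rad against 1.571 for fully shut. The stop came about 5 mm further along than my geometry predicted. I put that down to my estimates of the pivot position and finger width.

**Left alone:** The plain handle read 0.047 rad both before and after I turned the disc handle. The cup, bushing and screwdriver show no visible change between the first and last top pictures. No check failed.

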